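Find the cabinet door that binds

TASK

Two small dry cabinets on the microscope bench have been left with their doors ajar, and one of the doors binds on its hinge before it is shut. First push both doors gently as far shut as they will go, feeling which of them binds, and do not force that one; then swing the one that binds back until it stands wide open, square to its cabinet or further, so that its hinge can be put right, and leave the sound one fully shut. Do not slam the doors, and leave the bottle, the flask and the tip box around the cabinets where they stand.

Things in the scene. Friction and masses are not known exactly. Their poses are not given: they have to be found in the camera images.
- cabinet_a: fixed see-through dry cabinet, 240 deep (x), 220 wide (y), 250 high, clear panels with white base and roof and an aluminium-framed door on its front (-x) side; origin at the centre of its underside, z up, its front looks along its -x, roughly towards the robot. The two cabinets are alike, side by side, one left and one right
- door_a: door of cabinet_a; origin on its vertical hinge axis, 18 above the bench, axes turn with the door. Its opening angle is cabinet yaw minus door yaw (rad): 0 shut, 1.57 square, stop at 1.70; starts at 0.55 to 0.95, stays where left. One door (a or b, left or right) moves easily (under 0.5 N) until shut; the other drags (3 N at 145 from its axis) and jams rigidly at about 0.3
- door_a_hinge (a point): point on the vertical hinge axis of cabinet_a's door, level with the door's top, 250 above the bench. Axes turn with the door: -y runs along the door to its free edge, -x is outward from its outer face, z up. As one faces the cabinet the axis is at its left; the free edge swings out and to the left. The door is 18 thick (9 either side of this point), 232 high, and spans 7 to 218 from the axis
- door_a_edge (a point): top of cabinet_a's door, mid-thickness, 205 from the hinge axis (13 in from the free edge); axes as at its hinge point. The top 45 mm of the door is a solid aluminium rail, flat on both faces, which a finger reaching down from above can push from inside or outside. An upright pull handle stands 40 out from the outer face near the free edge, below 180 above the bench
- cabinet_b: fixed see-through dry cabinet, 240 deep (x), 220 wide (y), 250 high, clear panels with white base and roof and an aluminium-framed door on its front (-x) side; origin at the centre of its underside, z up, its front looks along its -x, roughly towards the robot. The two cabinets are alike, side by side, one left and one right
- door_b: door of cabinet_b; origin on its vertical hinge axis, 18 above the bench, axes turn with the door. Its opening angle is cabinet yaw minus door yaw (rad): 0 shut, 1.57 square, stop at 1.70; starts at 0.55 to 0.95, stays where left. One door (a or b, left or right) moves easily (under 0.5 N) until shut; the other drags (3 N at 145 from its axis) and jams rigidly at about 0.3
- door_b_hinge (a point): point on the vertical hinge axis of cabinet_b's door, level with the door's top, 250 above the bench. Axes turn with the door: -y runs along the door to its free edge, -x is outward from its outer face, z up. As one faces the cabinet the axis is at its left; the free edge swings out and to the left. The door is 18 thick (9 either side of this point), 232 high, and spans 7 to 218 from the axis
- door_b_edge (a point): top of cabinet_b's door, mid-thickness, 205 from the hinge axis (13 in from the free edge); axes as at its hinge point. The top 45 mm of the door is a solid aluminium rail, flat on both faces, which a finger reaching down from above can push from inside or outside. An upright pull handle stands 40 out from the outer face near the free edge, below 180 above the bench
- bottle: bystander: upright clear bottle, 70 across, 170 high, right of the cabinets; origin at the centre of its underside
- flask: bystander: flat clear culture flask lying on the bench, 145 x 76 x 36 high with a white cap, left of the cabinets; origin at its underside, z up
- tip_box: bystander: grey box with white lid, 89 x 126 x 67 high, right front; origin at the centre of its underside

How it is judged:
By the outcome, as a careful person would: the job done as asked, in the order asked, and still so for the second after the job is handed in, with the robot touching nothing.
It also fails if it takes over 69 s, if anything falls off the work surface, if the arm or the gripper's body presses on something with over 40 N, if the wrist force passes 120 N, or if a joint passes its speed limit or range.

ROBOT

A 6-joint arm with a two-finger parallel gripper is mounted at the origin on the work surface. World frame = base frame: x ahead of the robot, y to its left, z up, the work surface at z = 0. Lengths are in m, angles in rad, forces in N, time in s.
With the tool pointing down it reaches from about 0.275 to 0.825 m from the base axis. Payload 4.9 kg.
Tool frame: the origin (TCP) lies on the centre line of the jaws, within the pads' length; the fingertips stand 14 mm ahead of it and the grasp point (between the pads) lies 5 mm behind it; z points along the fingers, x is the direction in which the jaws open and shut, and the axes are right-handed (so a half turn about z gives the same grasp; the last joint's range is limited). The gripper opens to 85 mm and grips with 20 to 120 N. Pads are 22 mm wide; open, the fingers measure 114 mm over their backs; the gripper's body (76 mm by 85 mm) begins 54 mm behind the grasp point. The pads swing forward as they close: fully open they stand 13 mm farther back than shut.
Start: joints at [-1.236, 0.326, -0.193, 1.052, 0, 1.437], TCP at [0.249, -0.491, 0.245] pointing down, gripper open.
Joint ranges: [-2.65, 2.65], [-0.97, 1.79], [-1.3, 1.35], [-1.93, 2.1], [-1.47, 1.37], [-3.14, 3.14]. Speed limits (rad/s): [2.57, 2.57, 3.14, 3.14, 3.14, 3.14].

INTERFACE

Orientations are given as a unit quaternion [w, x, y, z].
In Python, from cell import arm, get_image gives the robot as it stands.
- The arm moves only by the tool servo_tool, never from a script. Its argument "moves" is a list of rows, each a list of 5 numbers: the finger opening in m, from 0 to 0.0854, then the shift along the tool's x, y, z in m, then the turn about the tool's z in rad. A call has 1 to 5 rows; each row is the pose to reach, as a shift and turn from the pose commanded when the call began, along the tool's axes at that moment; what a row does not reach only later rows make up. A row lasts 1/10 s, in which the tool goes at most 50 mm and 8.59 degrees, less where a joint would pass 70% of its speed; a pose out of reach is approached as far as the arm can. A call with a gripper value outside its range is refused whole. The fingers move at their own pace and stop on an object; "force" is the grip in N (left out, the last holds). Time passes only in rows, so rows that repeat a pose let the fingers close. It gives the time, the measured TCP pose, the force and the opening at its end, in the units of the state.
- arm.get_state(): the state, without advancing time (a new reading comes with each control period).
- get_image(name): name is "scene" or "top"; returns a dict with "frame" (400x640x3 uint8, red, green, blue), "depth" (400x640 float32, m along the optical axis (not along the pixel's ray), 0 where there is no reading), "fovy" (degrees; the focal length in pixels is half the picture's height over the tangent of half this angle, whatever the lens; pixels are square), "cx", "cy" (the principal point, pixels), "world_to_cam" (4x4, takes a point from world to camera coordinates). Camera axes: x right, y down, z forward; pixel columns grow to the right and rows downward; lengths in m; the calibration is good to about 2 mm. A picture is of the moment at which its call begins.
- arm.finish_job(): hands the job in, once; it reports no verdict.
The state is a dict: "time": time; "joint_positions": joint angles; "dq": joint speeds; "tau": joint torques, N m; "ee_pos": TCP position; "eef_rot": TCP orientation; "wrist_force": force on the tool from outside, world axes, zero at the start; "wrist_torque": the same for the moment, N m; "grip_width": finger opening in m.
Only numpy, scipy, OpenCV 4.12 (cv2) and the standard library are available. Lean on these libraries where they do the work, as an engineer would, in place of code of your own. Each camera call takes 0.05 s, during which the arm holds its last target.

## Working session

There is one attempt and no reset: what is moved stays moved. The work goes in short steps, Python scripts to look and compute and a tool call to move; the robot and the scene stay as the last step left them, time stands still between calls to the robot, and variables do not carry over. Pictures are saved under pics/ and viewed, and the job is handed in when it is done.

Besides the shell and the picture viewer there is one more tool, called after ">>>" by a JSON object that holds its "fn" and its "kwargs". servo_tool: Moves the arm, as the interface text tells. Its arguments: {"type":"object","properties":{"moves":{"type":"array"},"force":{"type":"number"}},"required":["moves"]}

```bash
ls; mkdir -p pics
python3 - <<'E'
from cell import arm,get_image
import cv2,numpy as np
for n in("scene","top"):
    d=get_image(n); cv2.imwrite(f"pics/{n}0.png",d["frame"][:,:,::-1]); np.savez(f"{n}0.npz",**d)
    print(n,d["fovy"],d["cx"],d["cy"],np.round(d["world_to_cam"],3).tolist())
print(arm.get_state())
E
```

```text
pics
scene 50.40588826750746 323.51593368277327 205.10471455467626 [[-0.779, 0.627, 0.009, 0.434], [0.591, 0.74, -0.319, -0.304], [-0.207, -0.244, -0.948, 1.499], [0.0, 0.0, 0.0, 1.0]]
top 47.40318121962599 320.92908115698793 197.4538282210267 [[-0.001, -1.0, -0.02, 0.03], [-0.986, 0.005, -0.167, 0.613], [0.167, 0.02, -0.986, 1.473], [0.0, 0.0, 0.0, 1.0]]
{'time': 0.1, 'joint_positions': array([-1.23621895e+00,  3.26879253e-01, -1.93502005e-01,  1.05199004e+00,
       -8.60109867e-06,  1.43657933e+00]), 'dq': array([-0.00033225, -0.00164639,  0.00231766,  0.00071741, -0.00080288,
        0.00018572]), 'tau': array([ 4.66995825e-04, -4.44242656e+01,  2.63036352e+01,  7.96179695e-03,
        1.80727403e-05,  1.20568558e-05]), 'ee_pos': array([ 0.24832809, -0.49018053,  0.24456807]), 'eef_rot': array([-4.95023988e-04,  8.52000634e-01, -5.23540161e-01, -6.12456824e-04]), 'wrist_force': array([ 0.8161291 , -0.565167  , -0.06416616]), 'wrist_torque': array([ 0.05033477,  0.00153939, -0.05889507]), 'grip_width': 0.08521886835414494}
```

View pics/scene0.png

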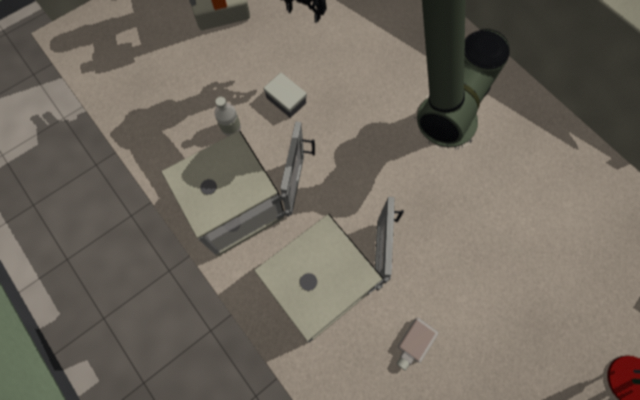

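View pics/top0.png

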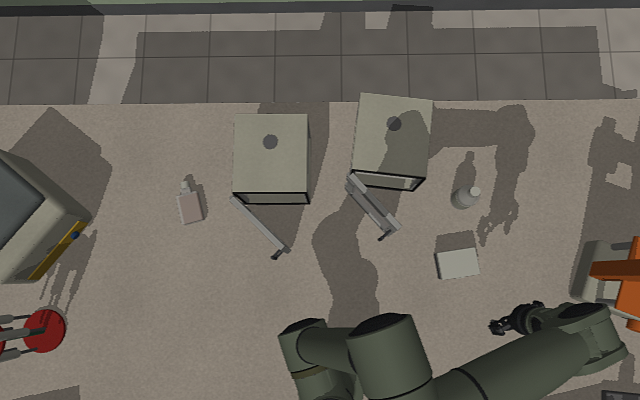

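The scene view shows both cabinets with their doors ajar. In the top view the left door runs about (235,197) to (288,247) and the right about (350,178) to (396,230). The flask is at (190,207), the bottle at (465,197) and the tip box at (457,263). Next I'll make a metric top-down map from the depth.

```bash
cat > h.py <<'E'
import numpy as np,cv2
def cloud(d):
    f=200/np.tan(np.radians(float(d["fovy"]))/2)
    v,u=np.mgrid[0:400,0:640]; z=d["depth"]
    p=np.stack([(u-d["cx"])/f*z,(v-d["cy"])/f*z,z],-1)
    T=np.linalg.inv(d["world_to_cam"]); w=p@T[:3,:3].T+T[:3,3]
    w[z==0]=np.nan
    return w
E
python3 - <<'E'
from h import *
S=500
ims=[]
P={}
for n in("top","scene"):
    d=np.load(n+"0.npz");w=cloud(d); P[n]=w
    m=(w[...,2]>.235)&(w[...,2]<.266)&(w[...,0]>.25)&(w[...,0]<1)&(abs(w[...,1])<.5)
    im=np.zeros((600,800,3),np.uint8)
    for (x,y,z),c in zip(w[m],d["frame"][m]):
        # rows: x from 1.0 down ; col: y from .4 left
        r=int((0.95-x)*1000);q=int((.4-y)*1000)
        if 0<=r<600 and 0<=q<800: cv2.circle(im,(q,r),1,tuple(int(t) for t in c[::-1]),-1)
    ims.append(im)
    cv2.imwrite(f"pics/map_{n}.png",im)
w=P["top"]
for p in [(233,115),(308,113),(309,190),(234,190),(361,95),(432,101),(424,178),(353,171),(237,200),(260,219),(280,240),(352,182),(365,195),(378,210),(466,197),(190,207),(457,263),(437,250),(478,275)]:
    print(p,np.round(w[p[1],p[0]],3))
E
```

```text
(233, 115) [ 0.924  0.344 -0.002]
(308, 113) [ 0.929  0.075 -0.002]
(309, 190) [0.642 0.069 0.036]
(234, 190) [0.602 0.277 0.255]
(361, 95) [ 0.892 -0.097  0.25 ]
(432, 101) [ 0.87  -0.309  0.254]
(424, 178) [ 0.636 -0.278  0.245]
(353, 171) [ 0.666 -0.072  0.215]
(237, 200) [0.573 0.269 0.249]
(260, 219) [0.547 0.238 0.007]
(280, 240) [0.472 0.164 0.047]
(352, 182) [ 0.627 -0.067  0.239]
(365, 195) [ 0.586 -0.104  0.249]
(378, 210) [ 0.543 -0.141  0.244]
(466, 197) [ 0.599 -0.431  0.132]
(190, 207) [0.584 0.471 0.04 ]
(457, 263) [ 0.395 -0.409  0.068]
(437, 250) [ 0.44  -0.363  0.001]
(478, 275) [ 0.356 -0.495  0.001]
```

View pics/map_top.png

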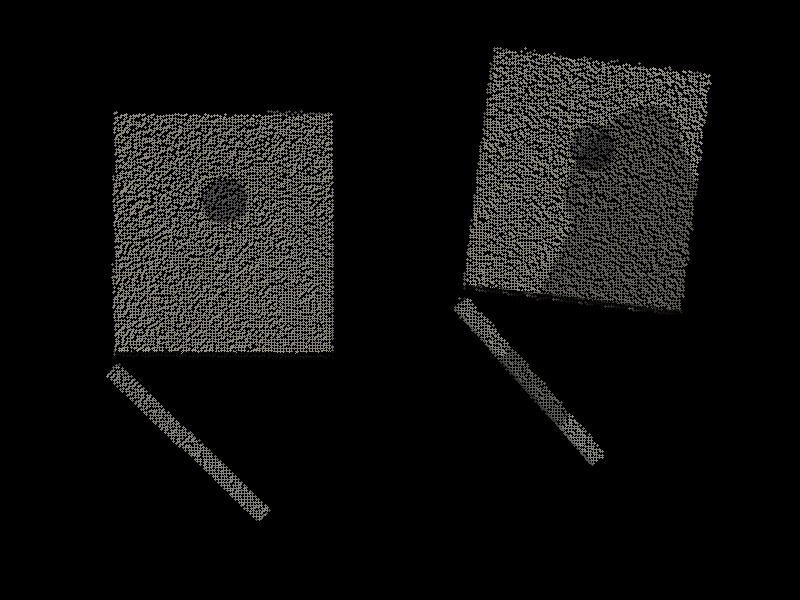

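View pics/map_scene.png

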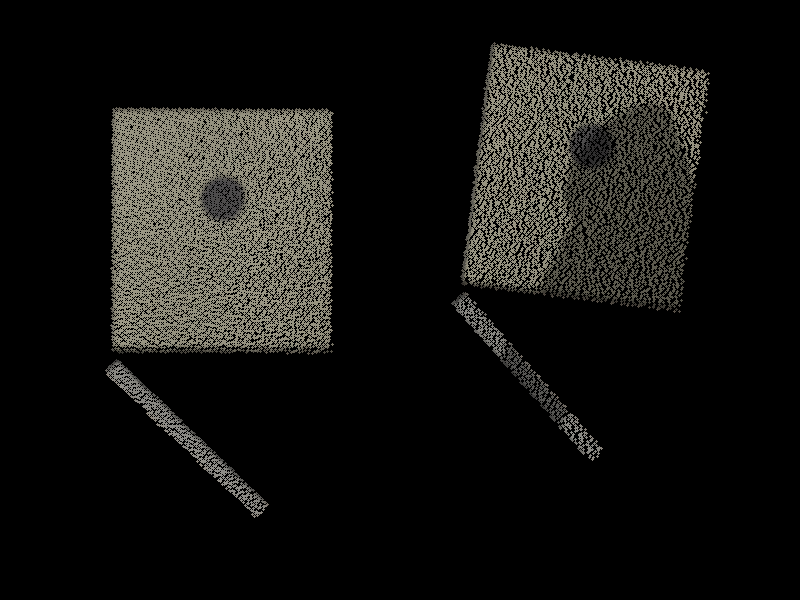

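```bash
cat >> h.py <<'E'
def rects(d,zlo=.235,zhi=.266):
    w=cloud(d);m=(w[...,2]>zlo)&(w[...,2]<zhi)&(w[...,0]>.25)&(w[...,0]<1)&(abs(w[...,1])<.5)
    pts=w[m][:,:2]
    im=np.zeros((800,1000),np.uint8)
    for x,y in pts: cv2.circle(im,(int((.5-y)*1000),int((1-x)*1000)),1,255,-1)
    im=cv2.morphologyEx(im,cv2.MORPH_CLOSE,np.ones((5,5)))
    n,l,st,_=cv2.connectedComponentsWithStats(im)
    out=[]
    for i in range(1,n):
        if st[i,4]<1200: continue
        c,_=cv2.findContours((l==i).astype(np.uint8),0,2)
        b=cv2.boxPoints(cv2.minAreaRect(max(c,key=len)))
        out.append(np.c_[1-b[:,1]/1000,.5-b[:,0]/1000])
    return out
E
python3 - <<'E'
from h import *
for n in("top","scene"):
    print(n)
    for b in rects(np.load(n+"0.npz")):
        print(np.round(b,3).tolist(),"sides",np.round([np.linalg.norm(b[0]-b[1]),np.linalg.norm(b[1]-b[2])],3))
E
```

```text
top
[[0.6589999794960022, -0.061000000685453415], [0.9070000052452087, -0.09099999815225601], [0.8799999952316284, -0.31299999356269836], [0.6320000290870667, -0.28200000524520874]] sides [0.25  0.223]
[[0.8399999737739563, 0.289000004529953], [0.8399999737739563, 0.06700000166893005], [0.5920000076293945, 0.06700000166893005], [0.5920000076293945, 0.289000004529953]] sides [0.222 0.248]
[[0.6439999938011169, -0.04899999871850014], [0.6579999923706055, -0.06499999761581421], [0.4970000088214874, -0.2070000022649765], [0.4830000102519989, -0.19200000166893005]] sides [0.021 0.215]
[[0.5740000009536743, 0.296999990940094], [0.5889999866485596, 0.28299999237060547], [0.44200000166893005, 0.12800000607967377], [0.4269999861717224, 0.1420000046491623]] sides [0.02  0.213]
scene
[[0.6650000214576721, -0.057999998331069946], [0.9089999794960022, -0.08900000154972076], [0.8809999823570251, -0.31200000643730164], [0.6370000243186951, -0.28200000524520874]] sides [0.247 0.225]
[[0.8429999947547913, 0.28999999165534973], [0.8429999947547913, 0.06700000166893005], [0.5960000157356262, 0.06700000166893005], [0.5960000157356262, 0.28999999165534973]] sides [0.223 0.247]
[[0.6470000147819519, -0.05000000074505806], [0.6600000262260437, -0.06499999761581421], [0.5, -0.20499999821186066], [0.4869999885559082, -0.1899999976158142]] sides [0.02  0.213]
[[0.578000009059906, 0.2980000078678131], [0.5929999947547913, 0.2840000092983246], [0.44600000977516174, 0.12999999523162842], [0.4309999942779541, 0.14499999582767487]] sides [0.021 0.212]
```

Geometry fits well: left hinge at about (0.588, 0.2955) with yaw 0 and opening 0.76, right hinge at about (0.657, -0.0525) with yaw -0.12 and opening 0.73. I'll raise the tool, close the fingers and turn the tool square with the world.

>>> {"fn": "servo_tool", "kwargs": {"moves": [[0,0,0,-0.04,-0.14],[0,0,0,-0.07,-0.28],[0,0,0,-0.07,-0.42],[0,0,0,-0.07,-0.56],[0,0,0,-0.07,-0.7]], "force": 40}}

```text
time: 0.6
ee_pos: [0.2485, -0.4905, 0.3152]
eef_rot: [-0.0, 0.98, -0.197, -0.0]
wrist_force: [-1.0, 0.6, 0.0]
grip_width: 0.0124
```

>>> {"fn": "servo_tool", "kwargs": {"moves": [[0,0,0,0,-0.14],[0,0,0,0,-0.28],[0,0,0,0,-0.4],[0,0,0,0,-0.4]]}}

```text
time: 1.0
ee_pos: [0.2484, -0.4904, 0.3148]
eef_rot: [-0.0, 1.0, -0.001, -0.0]
wrist_force: [0.4, 0.3, -0.0]
grip_width: 0.0001
```

```bash
cat >> h.py <<'E'
def show():
    from cell import arm
    from scipy.spatial.transform import Rotation as R
    s=arm.get_state();q=s["eef_rot"];M=R.from_quat([q[1],q[2],q[3],q[0]]).as_matrix()
    print("t",s["time"],"p",np.round(s["ee_pos"],4),"yaw",np.arctan2(M[1,0],M[0,0]).round(4),"F",np.round(s["wrist_force"],2),"g",s["grip_width"],np.round(s["joint_positions"],2))
    return s
E
python3 -c "
from h import *;show()"
```

```text
t 1.0 p [ 0.2484 -0.4904  0.3148] yaw -0.0023 F [ 0.42  0.26 -0.01] g 8.873348933054044e-05 [-1.24  0.29 -0.06  1.22  0.    0.34]
```

>>> {"fn": "servo_tool", "kwargs": {"moves": [[0,0.024,-0.034,0,0],[0,0.048,-0.068,0,0],[0,0.072,-0.102,0,0],[0,0.096,-0.136,0,0],[0,0.12,-0.17,0,0]]}}

```text
time: 1.5
ee_pos: [0.3694, -0.3194, 0.3151]
eef_rot: [-0.0, 1.0, -0.003, -0.0]
wrist_force: [-0.1, 0.2, -0.3]
grip_width: 0.0001
```

>>> {"fn": "servo_tool", "kwargs": {"moves": [[0,0.024,-0.034,0,0],[0,0.048,-0.068,0,0],[0,0.072,-0.102,0,0],[0,0.096,-0.136,0,0],[0,0.115,-0.17,0,0]]}}

```text
time: 2.0
ee_pos: [0.4851, -0.1495, 0.3151]
eef_rot: [-0.0, 1.0, -0.002, 0.0]
wrist_force: [0.5, -0.6, 1.2]
grip_width: 0.0002
```

>>> {"fn": "servo_tool", "kwargs": {"moves": [[0,0,0,0,0],[0,0,0,0.02,0],[0,0,0,0.05,0],[0,0,0,0.077,0],[0,0,0,0.077,0]]}}

```text
time: 2.5
ee_pos: [0.4815, -0.1506, 0.2349]
eef_rot: [-0.001, 1.0, -0.002, -0.003]
wrist_force: [-0.2, 0.8, -0.3]
grip_width: -0.0
```

Run:
```python
from h import *
from cell import get_image
s=show()
for n in("top","scene"):
    d=get_image(n); cv2.imwrite(f"pics/{n}1.png",d["frame"][:,:,::-1])
```

```text
t 2.5 p [ 0.4815 -0.1506  0.2349] yaw -0.0046 F [-0.16  0.79 -0.34] g -2.856596016440356e-05 [-0.45  0.26 -0.32  1.   -0.    1.13]
```

View pics/scene1.png

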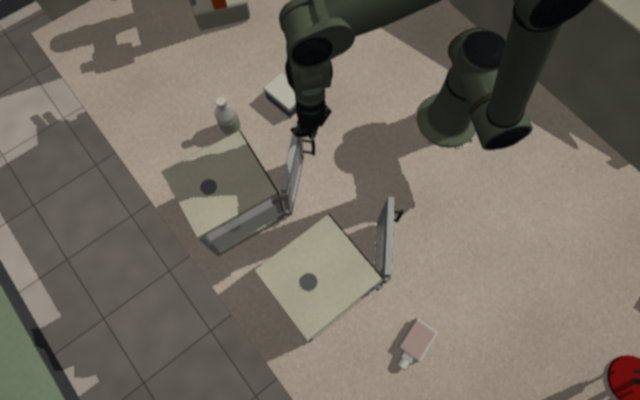

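View pics/top1.png

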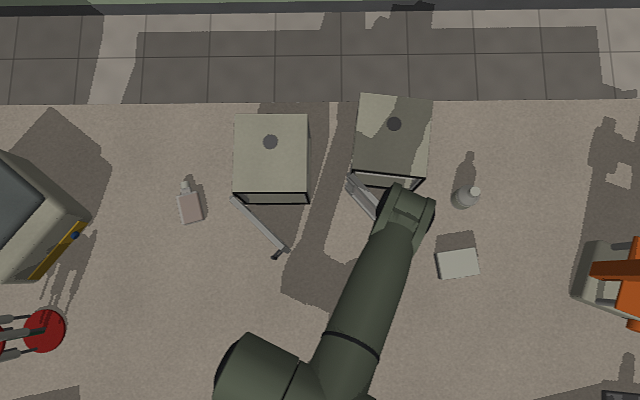

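The closed fingertips stand just outside the right door's rail near its free edge (scene, around (305,130)). I'll work out the arc of the push.

```bash
cat >> h.py <<'E'
HL=np.array([.588,.2955]);HR=np.array([.657,-.0525])
def pt(H,yaw,th,r,o):   # o>0 outward
    a=yaw-th; d=np.array([np.sin(a),-np.cos(a)]); n=np.array([-np.cos(a),-np.sin(a)])
    return H+r*d+o*n
E
python3 - <<'E'
from h import *
for th in np.arange(.8,-.06,-.05): print(round(th,2),np.round(pt(HR,-.122,th,.19,.026),4))
E
```

```text
0.8 [ 0.4899 -0.1466]
0.75 [ 0.4948 -0.1548]
0.7 [ 0.5001 -0.1628]
0.65 [ 0.5058 -0.1705]
0.6 [ 0.5119 -0.1779]
0.55 [ 0.5184 -0.185 ]
0.5 [ 0.5252 -0.1918]
0.45 [ 0.5323 -0.1982]
0.4 [ 0.5397 -0.2042]
0.35 [ 0.5475 -0.2099]
0.3 [ 0.5555 -0.2152]
0.25 [ 0.5637 -0.2201]
0.2 [ 0.5722 -0.2245]
0.15 [ 0.5809 -0.2285]
0.1 [ 0.5898 -0.2321]
0.05 [ 0.5989 -0.2352]
-0.0 [ 0.6081 -0.2379]
-0.05 [ 0.6174 -0.2401]
```

>>> {"fn": "servo_tool", "kwargs": {"moves": [[0,0.005,0.004,0,0],[0,0.009,0.008,0,0],[0,0.014,0.012,0,0],[0,0.018,0.016,0,0],[0,0.023,0.02,0,0]]}}

```text
time: 3.1
ee_pos: [0.5076, -0.1717, 0.2385]
eef_rot: [0.0, 1.0, -0.001, 0.0]
wrist_force: [-0.4, -0.7, 0.0]
grip_width: 0.0
```

>>> {"fn": "servo_tool", "kwargs": {"moves": [[0,0.004,0.005,0,0],[0,0.008,0.009,0,0],[0,0.012,0.014,0,0],[0,0.016,0.018,0,0],[0,0.019,0.021,0,0]]}}

```text
time: 3.6
ee_pos: [0.5265, -0.1927, 0.2382]
eef_rot: [0.0, 1.0, -0.001, 0.0]
wrist_force: [-0.3, 0.1, -0.6]
grip_width: -0.0
```

Run:
```python
from h import *
from cell import get_image
s=show()
for n in("top","scene"):
    d=get_image(n); cv2.imwrite(f"pics/{n}2.png",cv2.resize(d["frame"][60:260,140:460,::-1],None,fx=2.4,fy=2.4))
    for b in rects(d): print(n,np.round(b,3).tolist())
```

```text
t 3.6 p [ 0.5265 -0.1927  0.2382] yaw -0.0021 F [-0.35  0.07 -0.57] g -4.761781155812505e-06 [-0.48  0.35 -0.18  1.04  0.    1.09]
top [[0.5740000009536743, -0.04800000041723251], [0.9079999923706055, -0.09200000017881393], [0.878000020980835, -0.3140000104904175], [0.5450000166893005, -0.26899999380111694]]
top [[0.8399999737739563, 0.289000004529953], [0.8399999737739563, 0.06700000166893005], [0.5929999947547913, 0.06700000166893005], [0.5929999947547913, 0.289000004529953]]
top [[0.5740000009536743, 0.296999990940094], [0.5889999866485596, 0.28299999237060547], [0.44200000166893005, 0.12800000607967377], [0.4269999861717224, 0.1420000046491623]]
scene [[0.5699999928474426, -0.04500000178813934], [0.9100000262260437, -0.09000000357627869], [0.8809999823570251, -0.3140000104904175], [0.5400000214576721, -0.26899999380111694]]
scene [[0.8429999947547913, 0.28999999165534973], [0.8429999947547913, 0.06700000166893005], [0.597000002861023, 0.06700000166893005], [0.597000002861023, 0.28999999165534973]]
scene [[0.578000009059906, 0.2980000078678131], [0.5929999947547913, 0.28299999237060547], [0.4449999928474426, 0.1289999932050705], [0.42899999022483826, 0.14300000667572021]]
```

View pics/scene2.png

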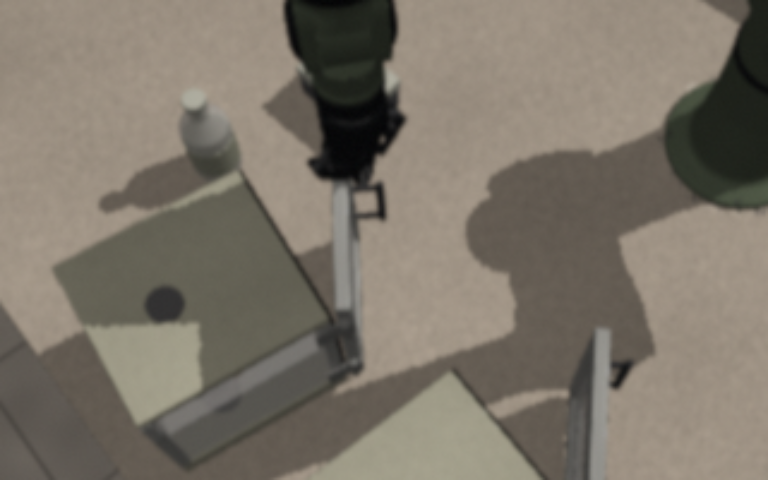

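The right door has closed from about 0.73 to roughly 0.45 with almost no force. I'll carry on gently.

>>> {"fn": "servo_tool", "kwargs": {"moves": [[0,0.005,0.005,0,0],[0,0.01,0.009,0,0],[0,0.015,0.013,0,0],[0,0.02,0.017,0,0],[0,0.025,0.02,0,0]]}}

```text
time: 4.2
ee_pos: [0.5516, -0.2127, 0.2382]
eef_rot: [0.0, 1.0, -0.001, 0.0]
wrist_force: [-0.0, -0.2, 0.4]
grip_width: -0.0002
```

>>> {"fn": "servo_tool", "kwargs": {"moves": [[0,0.004,0.002,0,0],[0,0.008,0.004,0,0],[0,0.012,0.006,0,0],[0,0.016,0.008,0,0],[0,0.02,0.01,0,0]]}}

```text
time: 4.7
ee_pos: [0.5714, -0.2224, 0.2383]
eef_rot: [-0.0, 1.0, -0.001, -0.0]
wrist_force: [0.3, 1.2, -0.6]
grip_width: 0.0001
```

>>> {"fn": "servo_tool", "kwargs": {"moves": [[0,0.004,0.002,0,0],[0,0.008,0.004,0,0],[0,0.012,0.006,0,0],[0,0.016,0.007,0,0],[0,0.02,0.009,0,0]]}}

```text
time: 5.2
ee_pos: [0.5914, -0.2314, 0.2383]
eef_rot: [-0.0, 1.0, -0.001, -0.0]
wrist_force: [0.3, 0.5, 0.2]
grip_width: 0.0001
```

Run:
```python
from h import *
from cell import get_image
s=show()
for n in("top","scene"):
    d=get_image(n); cv2.imwrite(f"pics/{n}3.png",cv2.resize(d["frame"][60:260,140:460,::-1],None,fx=2.4,fy=2.4))
```

```text
t 5.2 p [ 0.5914 -0.2314  0.2383] yaw -0.0019 F [0.31 0.49 0.15] g 5.175247602984034e-05 [-0.49  0.49  0.04  1.12  0.    1.08]
```

View pics/scene3.png

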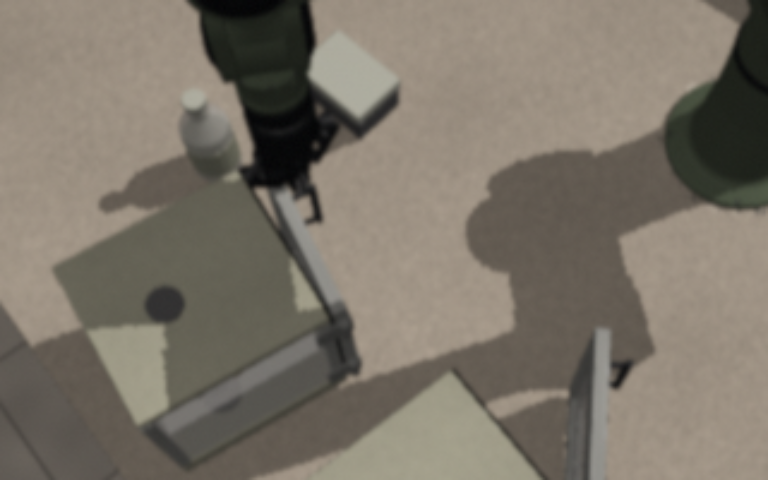

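The right door is nearly shut, well past 0.3, with no drag, so it is the sound one. I'll ease it onto its stop.

>>> {"fn": "servo_tool", "kwargs": {"moves": [[0,0.003,0.001,0,0],[0,0.005,0.002,0,0],[0,0.007,0.002,0,0],[0,0.009,0.003,0,0],[0,0.011,0.003,0,0]]}}

```text
time: 5.8
ee_pos: [0.6022, -0.2345, 0.2383]
eef_rot: [0.0, 1.0, -0.001, 0.0]
wrist_force: [0.2, -0.3, -0.3]
grip_width: -0.0005
```

>>> {"fn": "servo_tool", "kwargs": {"moves": [[0,0.001,0,0,0],[0,0.003,0,0,0],[0,0.004,0,0,0],[0,0.005,0,0,0],[0,0.006,0,0,0]]}}

```text
time: 6.3
ee_pos: [0.6081, -0.2344, 0.2383]
eef_rot: [-0.0, 1.0, -0.001, -0.0]
wrist_force: [0.1, -0.1, -0.2]
grip_width: 0.0003
```

>>> {"fn": "servo_tool", "kwargs": {"moves": [[0,0.001,0,0,0],[0,0.002,0,0,0],[0,0.003,0,0,0],[0,0.004,0,0,0],[0,0.005,0,0,0]]}}

```text
time: 6.8
ee_pos: [0.6104, -0.2344, 0.2382]
eef_rot: [0.0, 1.0, -0.001, -0.003]
wrist_force: [-10.8, 0.2, 6.7]
grip_width: 0.0
```

Run:
```python
from h import *
from cell import get_image
s=show()
for n in("top","scene"):
    d=get_image(n); cv2.imwrite(f"pics/{n}4.png",cv2.resize(d["frame"][60:260,140:460,::-1],None,fx=2.4,fy=2.4))
    w=cloud(d); m=(w[...,2]>.244)&(w[...,2]<.256)&(w[...,0]>.55)&(w[...,0]<.68)&(w[...,1]<-.04)&(w[...,1]>-.3)
    q=w[m]-[.657,-.0525,0]; c,s_=np.cos(.122),np.sin(.122)
    X=c*q[:,0]-s_*q[:,1]; Y=s_*q[:,0]+c*q[:,1]
    for y in range(20,220,20):
        k=abs(Y*1000+y)<6
        if k.sum(): print(n,y,np.round(np.histogram(X[k]*1000,bins=range(-45,25,5))[0]))
```

```text
t 6.8 p [ 0.6104 -0.2344  0.2382] yaw -0.0027 F [-10.83   0.24   6.72] g 4.541350104884698e-05 [-0.48  0.53  0.11  1.15 -0.    1.1 ]
top 20 [0 0 0 0 0 0 4 7 8 4 3 8 6]
top 40 [0 0 0 0 0 0 7 6 8 5 6 6 8]
top 60 [0 0 0 0 0 0 4 6 8 6 6 6 8]
top 80 [0 0 0 0 0 0 4 6 6 6 4 7 7]
top 100 [0 0 0 0 0 0 4 7 5 6 5 7 6]
top 120 [0 0 0 0 0 0 6 6 7 5 9 6 6]
top 140 [0 0 0 0 0 0 6 6 8 7 5 7 7]
top 160 [0 0 0 0 0 0 3 5 3 6 3 7 8]
scene 20 [0 0 0 0 0 0 0 4 6 8 6 3 8]
scene 40 [0 0 0 0 0 0 0 5 9 7 7 2 8]
scene 60 [0 0 0 0 0 0 0 5 9 6 5 6 8]
scene 80 [0 0 0 0 0 0 0 5 8 8 7 4 8]
scene 100 [0 0 0 0 0 0 0 5 8 7 6 4 9]
scene 120 [0 0 0 0 0 0 0 4 7 7 5 4 8]
scene 140 [0 0 0 0 0 0 0 5 7 8 7 4 8]
scene 160 [0 0 0 0 0 0 0 6 7 7 5 6 5]
scene 180 [0 1 2 2 0 2 3 5 3 4 5 2 6]
scene 200 [0 0 0 0 0 0 0 0 0 0 0 0 0]
```

View pics/scene4.png

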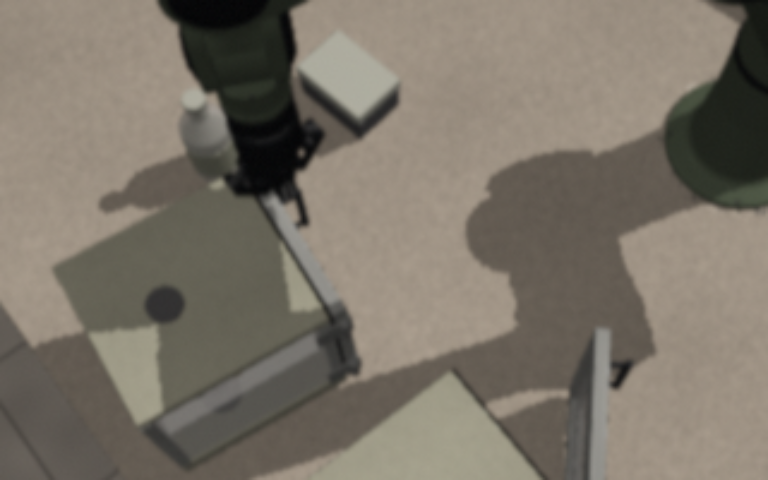

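The firm stop came at 11 N, and the right door's top lies parallel to the cabinet front, so it is fully shut. I'll back off, lift and go over to the left door.

>>> {"fn": "servo_tool", "kwargs": {"moves": [[0,-0.005,0,0,0],[0,-0.015,0,0,0],[0,-0.03,0,0,0],[0,-0.04,0,-0.03,0],[0,-0.04,0,-0.077,0]]}}

```text
time: 7.4
ee_pos: [0.57, -0.2333, 0.313]
eef_rot: [-0.002, 1.0, -0.001, -0.003]
wrist_force: [0.2, -0.5, 0.6]
grip_width: -0.0
```

>>> {"fn": "servo_tool", "kwargs": {"moves": [[0,-0.014,-0.042,0,0],[0,-0.029,-0.084,0,0],[0,-0.044,-0.126,0,0],[0,-0.058,-0.168,0,0],[0,-0.073,-0.21,0,0]]}}

```text
time: 7.9
ee_pos: [0.4996, -0.0227, 0.3154]
eef_rot: [-0.0, 1.0, -0.001, 0.001]
wrist_force: [1.4, 0.9, -0.3]
grip_width: 0.0002
```

>>> {"fn": "servo_tool", "kwargs": {"moves": [[0,-0.014,-0.042,0,0],[0,-0.029,-0.084,0,0],[0,-0.044,-0.126,0,0],[0,-0.058,-0.168,0,0],[0,-0.073,-0.211,0,0]]}}

```text
time: 8.4
ee_pos: [0.427, 0.1885, 0.3156]
eef_rot: [-0.0, 1.0, -0.001, 0.001]
wrist_force: [0.9, 0.6, 0.1]
grip_width: -0.0002
```

>>> {"fn": "servo_tool", "kwargs": {"moves": [[0,0,0,0,0],[0,0,0,0,0]]}}

```text
time: 8.6
ee_pos: [0.4274, 0.1877, 0.3154]
eef_rot: [-0.0, 1.0, 0.0, 0.0]
wrist_force: [-0.2, 0.4, -0.8]
grip_width: -0.0002
```

Run:
```python
from h import *
from cell import get_image
s=show()
for n in("top","scene"):
    d=get_image(n); cv2.imwrite(f"pics/{n}5.png",cv2.resize(d["frame"][60:260,140:460,::-1],None,fx=2.4,fy=2.4))
    for b in rects(d): print(n,np.round(b,3).tolist())
for th in np.arange(.85,-.01,-.05): print(round(th,2),np.round(pt(HL,0,th,.19,.026),4))
```

```text
t 8.6 p [0.4274 0.1877 0.3154] yaw 0.0008 F [-0.19  0.43 -0.76] g -0.0002452230628676367 [ 0.26  0.13 -0.27  1.17 -0.    1.83]
top [[0.6420000195503235, -0.057999998331069946], [0.906000018119812, -0.09200000017881393], [0.878000020980835, -0.3140000104904175], [0.6140000224113464, -0.2800000011920929]]
top [[0.5920000076293945, 0.289000004529953], [0.8410000205039978, 0.289000004529953], [0.8410000205039978, 0.06700000166893005], [0.5920000076293945, 0.06700000166893005]]
top [[0.5400000214576721, 0.2549999952316284], [0.5529999732971191, 0.24199999868869781], [0.4410000145435333, 0.1289999932050705], [0.42800000309944153, 0.1420000046491623]]
scene [[0.6470000147819519, -0.0560000017285347], [0.9089999794960022, -0.08900000154972076], [0.8809999823570251, -0.31200000643730164], [0.6190000176429749, -0.27799999713897705]]
scene [[0.597000002861023, 0.28999999165534973], [0.843999981880188, 0.289000004529953], [0.8420000076293945, 0.06599999964237213], [0.5950000286102295, 0.06700000166893005]]
scene [[0.578000009059906, 0.2980000078678131], [0.5929999947547913, 0.28299999237060547], [0.44600000977516174, 0.12999999523162842], [0.4309999942779541, 0.14499999582767487]]
0.85 [0.4281 0.1896]
0.8 [0.4336 0.1818]
0.75 [0.4395 0.1742]
0.7 [0.4457 0.1669]
0.65 [0.4523 0.16  ]
0.6 [0.4593 0.1534]
0.55 [0.4665 0.1471]
0.5 [0.4741 0.1412]
0.45 [0.4819 0.1357]
0.4 [0.4901 0.1306]
0.35 [0.4984 0.1259]
0.3 [0.507  0.1217]
0.25 [0.5158 0.1178]
0.2 [0.5248 0.1145]
0.15 [0.5339 0.1115]
0.1 [0.5432 0.109 ]
0.05 [0.5525 0.107 ]
-0.0 [0.562  0.1055]
```

View pics/scene5.png

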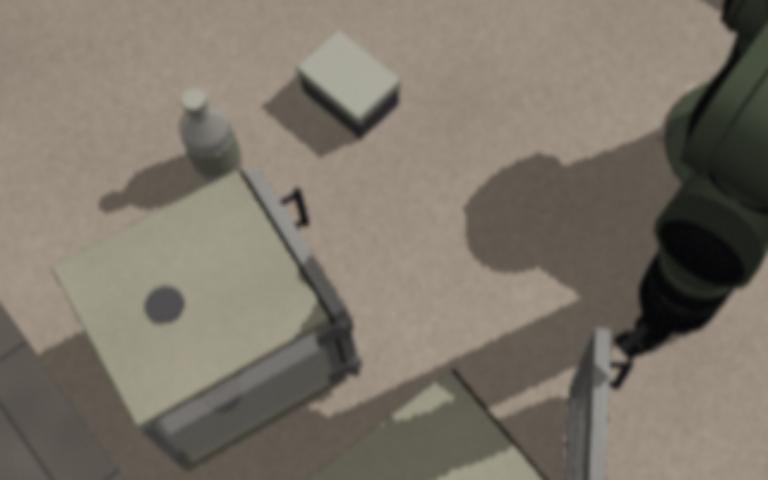

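The right door is shut and stays shut. Now I'll go down outside the left door and push.

>>> {"fn": "servo_tool", "kwargs": {"moves": [[0,0,0,0.02,0],[0,0,0,0.05,0],[0,0,0,0.077,0],[0,0,0,0.077,0]]}}

```text
time: 9.1
ee_pos: [0.4261, 0.1849, 0.2352]
eef_rot: [0.001, 1.0, -0.003, -0.003]
wrist_force: [-0.3, -1.1, 0.2]
grip_width: 0.0001
```

>>> {"fn": "servo_tool", "kwargs": {"moves": [[0,0.004,0.004,0,0],[0,0.007,0.008,0,0],[0,0.01,0.012,0,0],[0,0.014,0.016,0,0],[0,0.018,0.02,0,0]]}}

```text
time: 9.6
ee_pos: [0.4463, 0.167, 0.239]
eef_rot: [-0.001, 1.0, -0.001, 0.0]
wrist_force: [-1.8, 2.6, 1.8]
grip_width: -0.0004
```

>>> {"fn": "servo_tool", "kwargs": {"moves": [[0,0.004,0.004,0,0],[0,0.007,0.007,0,0],[0,0.011,0.01,0,0],[0,0.014,0.014,0,0],[0,0.018,0.017,0,0]]}}

```text
time: 10.1
ee_pos: [0.4639, 0.1497, 0.2381]
eef_rot: [-0.0, 1.0, -0.001, -0.0]
wrist_force: [-1.2, 2.0, 0.6]
grip_width: 0.0002
```

The left door drags at about 2–3 N, so this is the binding one. I'll continue slowly and watch for the jam.

>>> {"fn": "servo_tool", "kwargs": {"moves": [[0,0.004,0.003,0,0],[0,0.008,0.006,0,0],[0,0.012,0.008,0,0],[0,0.015,0.011,0,0],[0,0.019,0.014,0,0]]}}

```text
time: 10.6
ee_pos: [0.4829, 0.1357, 0.2382]
eef_rot: [-0.0, 1.0, -0.001, -0.0]
wrist_force: [-1.6, 3.1, 0.5]
grip_width: 0.0002
```

>>> {"fn": "servo_tool", "kwargs": {"moves": [[0,0.002,0.001,0,0],[0,0.004,0.002,0,0],[0,0.006,0.003,0,0],[0,0.008,0.004,0,0],[0,0.009,0.005,0,0]]}}

```text
time: 11.1
ee_pos: [0.4919, 0.1309, 0.2382]
eef_rot: [-0.0, 1.0, -0.001, -0.0]
wrist_force: [-2.1, 2.2, 0.5]
grip_width: -0.0001
```

>>> {"fn": "servo_tool", "kwargs": {"moves": [[0,0.001,0.001,0,0],[0,0.003,0.002,0,0],[0,0.005,0.003,0,0]]}}

```text
time: 11.4
ee_pos: [0.4969, 0.1279, 0.2383]
eef_rot: [-0.0, 1.0, -0.001, 0.0]
wrist_force: [-0.6, 2.4, 1.2]
grip_width: 0.0002
```

>>> {"fn": "servo_tool", "kwargs": {"moves": [[0,0.001,0.001,0,0],[0,0.002,0.001,0,0],[0,0.003,0.002,0,0]]}}

```text
time: 11.7
ee_pos: [0.4998, 0.1258, 0.2383]
eef_rot: [-0.0, 1.0, -0.001, 0.0]
wrist_force: [-2.2, 2.0, 0.3]
grip_width: -0.0001
```

>>> {"fn": "servo_tool", "kwargs": {"moves": [[0,0.001,0,0,0],[0,0.002,0.001,0,0],[0,0.003,0.001,0,0]]}}

```text
time: 12.0
ee_pos: [0.5028, 0.1246, 0.2383]
eef_rot: [0.0, 1.0, -0.001, -0.0]
wrist_force: [-2.6, 0.4, 1.0]
grip_width: 0.0
```

>>> {"fn": "servo_tool", "kwargs": {"moves": [[0,0.001,0,0,0],[0,0.002,0.001,0,0],[0,0.003,0.001,0,0]]}}

```text
time: 12.3
ee_pos: [0.5058, 0.1235, 0.2383]
eef_rot: [0.0, 1.0, -0.001, -0.0]
wrist_force: [-3.0, -1.3, 1.4]
grip_width: -0.0
```

>>> {"fn": "servo_tool", "kwargs": {"moves": [[0,0.001,0,0,0],[0,0.002,0.001,0,0]]}}

```text
time: 12.5
ee_pos: [0.5078, 0.1229, 0.2382]
eef_rot: [-0.0, 1.0, -0.001, -0.0]
wrist_force: [-2.3, 0.6, 0.4]
grip_width: 0.0
```

>>> {"fn": "servo_tool", "kwargs": {"moves": [[0,0.001,0,0,0],[0,0.002,0.001,0,0]]}}

```text
time: 12.7
ee_pos: [0.5096, 0.1221, 0.2382]
eef_rot: [-0.0, 1.0, -0.001, -0.0]
wrist_force: [-4.1, 2.6, 0.4]
grip_width: 0.0002
```

>>> {"fn": "servo_tool", "kwargs": {"moves": [[0,0.001,0,0,0],[0,0.001,0,0,0]]}}

```text
time: 12.9
ee_pos: [0.5097, 0.1222, 0.2381]
eef_rot: [-0.0, 1.0, -0.001, -0.001]
wrist_force: [-6.0, 1.8, 0.6]
grip_width: -0.0004
```

>>> {"fn": "servo_tool", "kwargs": {"moves": [[0,0.001,0,0,0],[0,0.001,0,0,0]]}}

```text
time: 13.1
ee_pos: [0.5098, 0.1222, 0.2381]
eef_rot: [-0.0, 1.0, -0.001, -0.002]
wrist_force: [-8.2, 1.2, 5.0]
grip_width: -0.0
```

The tool stands still while the force climbs to 8 N. That is the jam, at about 0.3, so I won't press further. I'll back off, lift and look.

>>> {"fn": "servo_tool", "kwargs": {"moves": [[0,-0.008,-0.002,0,0],[0,-0.025,-0.01,0,0],[0,-0.04,-0.02,-0.02,0],[0,-0.04,-0.02,-0.06,0],[0,-0.04,-0.02,-0.085,0]]}}

```text
time: 13.6
ee_pos: [0.4725, 0.1422, 0.3259]
eef_rot: [-0.0, 1.0, -0.001, 0.002]
wrist_force: [0.2, 0.0, 0.0]
grip_width: 0.0003
```

>>> {"fn": "servo_tool", "kwargs": {"moves": [[0,-0.04,0,0,0],[0,-0.08,0,0,0],[0,-0.08,0,0,0]]}}

```text
time: 13.9
ee_pos: [0.3882, 0.142, 0.3237]
eef_rot: [0.0, 1.0, -0.0, -0.0]
wrist_force: [0.1, 0.2, 0.2]
grip_width: 0.0003
```

Run:
```python
from h import *
from cell import get_image
s=show()
for n in("top","scene"):
    d=get_image(n); cv2.imwrite(f"pics/{n}6.png",cv2.resize(d["frame"][60:260,140:460,::-1],None,fx=2.4,fy=2.4))
    for b in rects(d): print(n,np.round(b,3).tolist())
for th in (.3,.35,.4,.5,.6,.7,.8,.9,1,1.1,1.2,1.3,1.4,1.5,1.57,1.62,1.65): print(round(th,2),np.round(pt(HL,0,th,.19,-.026),4))
```

```text
t 13.9 p [0.3882 0.142  0.3237] yaw -0.0008 F [0.13 0.16 0.23] g 0.00026476317782657925 [ 0.17  0.02 -0.36  1.18 -0.    1.74]
top [[0.6420000195503235, -0.05900000035762787], [0.906000018119812, -0.09200000017881393], [0.8790000081062317, -0.31200000643730164], [0.6150000095367432, -0.27900001406669617]]
top [[0.8410000205039978, 0.289000004529953], [0.8410000205039978, 0.06700000166893005], [0.5120000243186951, 0.06700000166893005], [0.5120000243186951, 0.289000004529953]]
scene [[0.6460000276565552, -0.05700000002980232], [0.9089999794960022, -0.08900000154972076], [0.8820000290870667, -0.31200000643730164], [0.6190000176429749, -0.27900001406669617]]
scene [[0.5180000066757202, 0.29100000858306885], [0.843999981880188, 0.289000004529953], [0.8420000076293945, 0.06599999964237213], [0.5170000195503235, 0.06800000369548798]]
0.3 [0.5567 0.1063]
0.35 [0.5473 0.1081]
0.4 [0.538  0.1104]
0.5 [0.5197 0.1163]
0.6 [0.5022 0.124 ]
0.7 [0.4855 0.1334]
0.8 [0.4698 0.1445]
0.9 [0.4553 0.157 ]
1 [0.4422 0.171 ]
1.1 [0.4305 0.1861]
1.2 [0.4203 0.2024]
1.3 [0.4119 0.2196]
1.4 [0.4052 0.2376]
1.5 [0.4003 0.2561]
1.57 [0.398  0.2693]
1.62 [0.397  0.2789]
1.65 [0.3965 0.2846]
```

View pics/scene6.png

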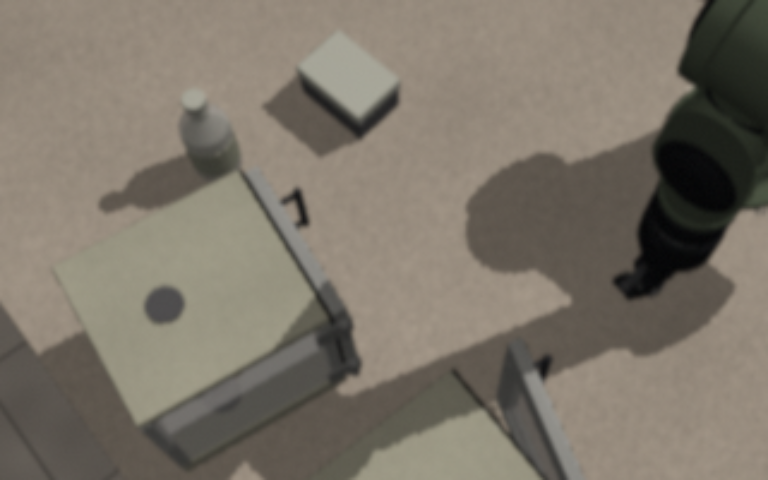

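View pics/top6.png

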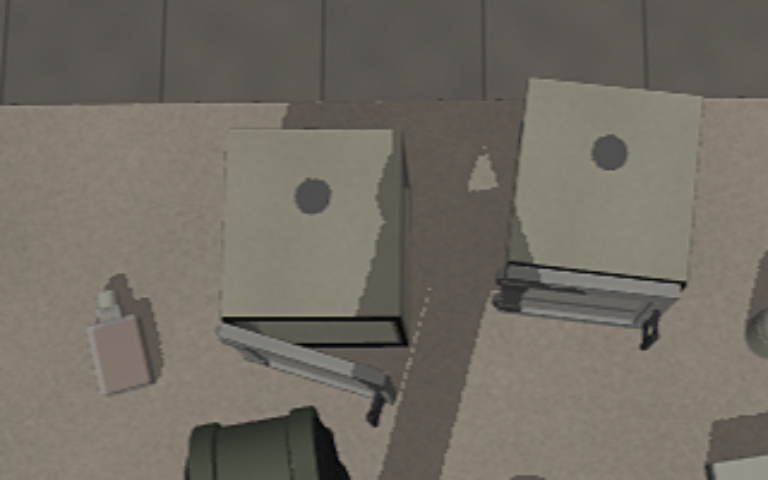

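The left door is stopped at about 0.3 and the right is shut. I'll go over the left door into the gap behind its free edge.

>>> {"fn": "servo_tool", "kwargs": {"moves": [[0,0.04,0.008,0,0],[0,0.08,0.016,0,0],[0,0.12,0.024,0,0],[0,0.16,0.032,0,0],[0,0.18,0.036,0,0]]}}

```text
time: 14.5
ee_pos: [0.5763, 0.1044, 0.3221]
eef_rot: [0.0, 1.0, -0.002, 0.001]
wrist_force: [0.1, -0.7, 0.5]
grip_width: -0.0002
```

>>> {"fn": "servo_tool", "kwargs": {"moves": [[0,0,0,0,0],[0,0,0,0,0]]}}

```text
time: 14.7
ee_pos: [0.5723, 0.1054, 0.3224]
eef_rot: [0.0, 1.0, -0.001, -0.0]
wrist_force: [-0.7, -0.4, 0.7]
grip_width: -0.0
```

>>> {"fn": "servo_tool", "kwargs": {"moves": [[0,-0.004,0,0.02,0],[0,-0.004,0,0.04,0],[0,-0.004,0,0.05,0],[0,-0.004,0,0.058,0],[0,-0.004,0,0.064,0]]}}

```text
time: 15.2
ee_pos: [0.5676, 0.1059, 0.2593]
eef_rot: [-0.0, 1.0, -0.001, 0.0]
wrist_force: [-0.3, 0.8, 0.4]
grip_width: 0.0002
```

>>> {"fn": "servo_tool", "kwargs": {"moves": [[0,0,0,0.01,0],[0,0,0,0.02,0],[0,0,0,0.02,0]]}}

```text
time: 15.5
ee_pos: [0.5668, 0.1056, 0.2377]
eef_rot: [0.0, 1.0, -0.001, -0.001]
wrist_force: [-0.3, -0.6, 0.5]
grip_width: -0.0
```

Run:
```python
from h import *
from cell import get_image
s=show()
for n in("top","scene"):
    d=get_image(n); cv2.imwrite(f"pics/{n}7.png",cv2.resize(d["frame"][60:260,140:460,::-1],None,fx=2.4,fy=2.4))
```

```text
t 15.5 p [0.5668 0.1056 0.2377] yaw -0.002 F [-0.3  -0.55  0.48] g -2.2291026962957895e-05 [ 0.06  0.38 -0.13  1.06 -0.    1.63]
```

View pics/scene7.png

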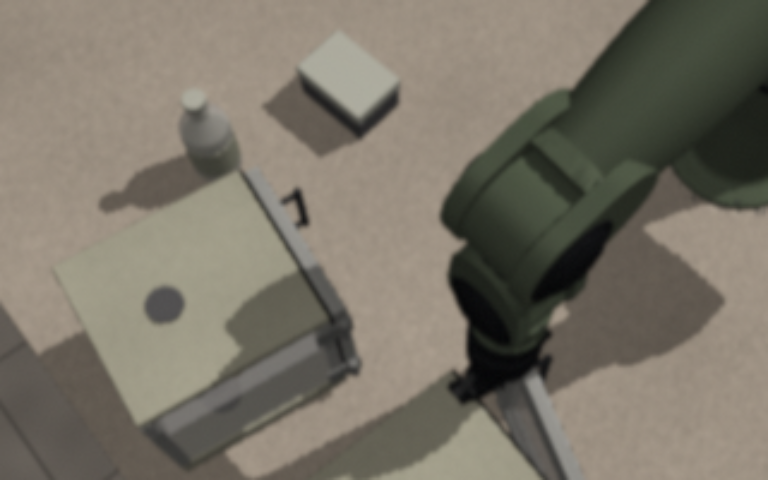

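The finger stands in the gap, touching nothing. I'll swing the left door open along its arc.

>>> {"fn": "servo_tool", "kwargs": {"moves": [[0,-0.006,-0.001,0,0],[0,-0.013,-0.002,0,0],[0,-0.019,-0.003,0,0],[0,-0.026,-0.004,0,0],[0,-0.032,-0.005,0,0]]}}

```text
time: 16.1
ee_pos: [0.5356, 0.111, 0.2398]
eef_rot: [-0.0, 1.0, -0.001, 0.001]
wrist_force: [2.8, 0.2, 0.2]
grip_width: -0.0
```

>>> {"fn": "servo_tool", "kwargs": {"moves": [[0,-0.007,-0.002,0,0],[0,-0.014,-0.004,0,0],[0,-0.021,-0.007,0,0],[0,-0.027,-0.01,0,0],[0,-0.033,-0.013,0,0]]}}

```text
time: 16.6
ee_pos: [0.5023, 0.124, 0.2393]
eef_rot: [0.0, 1.0, -0.001, 0.0]
wrist_force: [3.0, 0.4, 0.1]
grip_width: -0.0
```

>>> {"fn": "servo_tool", "kwargs": {"moves": [[0,-0.007,-0.004,0,0],[0,-0.014,-0.008,0,0],[0,-0.02,-0.012,0,0],[0,-0.026,-0.016,0,0],[0,-0.032,-0.0205,0,0]]}}

```text
time: 17.1
ee_pos: [0.4703, 0.1446, 0.2392]
eef_rot: [0.0, 1.0, -0.001, -0.0]
wrist_force: [3.1, -0.5, -1.3]
grip_width: -0.0003
```

Run:
```python
from h import *
from cell import get_image
s=show()
for n in("top","scene"):
    d=get_image(n); cv2.imwrite(f"pics/{n}8.png",cv2.resize(d["frame"][60:260,140:460,::-1],None,fx=2.4,fy=2.4))
```

```text
t 17.1 p [0.4703 0.1446 0.2392] yaw -0.0021 F [ 3.12 -0.52 -1.28] g -0.00028546434725818686 [ 0.15  0.22 -0.35  1.   -0.    1.72]
```

View pics/scene8.png

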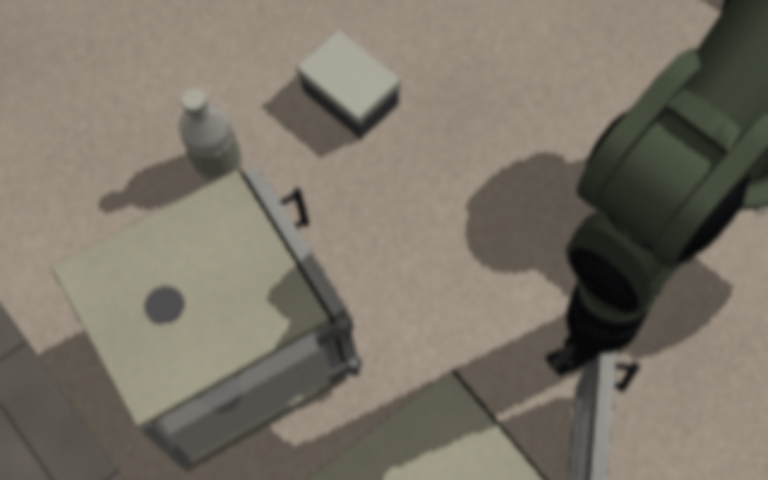

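The left door is following with a steady drag of about 3 N. I'll keep going.

>>> {"fn": "servo_tool", "kwargs": {"moves": [[0,-0.006,-0.005,0,0],[0,-0.012,-0.01,0,0],[0,-0.018,-0.016,0,0],[0,-0.023,-0.021,0,0],[0,-0.028,-0.0265,0,0]]}}

```text
time: 17.7
ee_pos: [0.4424, 0.1714, 0.2393]
eef_rot: [0.0, 1.0, -0.001, 0.0]
wrist_force: [2.8, -1.7, 1.0]
grip_width: -0.0002
```

>>> {"fn": "servo_tool", "kwargs": {"moves": [[0,-0.005,-0.006,0,0],[0,-0.01,-0.012,0,0],[0,-0.014,-0.019,0,0],[0,-0.018,-0.025,0,0],[0,-0.022,-0.0315,0,0]]}}

```text
time: 18.2
ee_pos: [0.4206, 0.2029, 0.2392]
eef_rot: [0.0, 1.0, -0.001, -0.0]
wrist_force: [2.4, -1.5, -0.2]
grip_width: 0.0
```

>>> {"fn": "servo_tool", "kwargs": {"moves": [[0,-0.004,-0.007,0,0],[0,-0.007,-0.014,0,0],[0,-0.01,-0.021,0,0],[0,-0.013,-0.028,0,0],[0,-0.015,-0.035,0,0]]}}

```text
time: 18.7
ee_pos: [0.4055, 0.238, 0.2392]
eef_rot: [0.0, 1.0, -0.001, -0.0]
wrist_force: [2.7, -2.0, 0.3]
grip_width: -0.0
```

>>> {"fn": "servo_tool", "kwargs": {"moves": [[0,-0.002,-0.008,0,0],[0,-0.004,-0.016,0,0],[0,-0.006,-0.024,0,0],[0,-0.007,-0.032,0,0],[0,-0.008,-0.04,0,0]]}}

```text
time: 19.2
ee_pos: [0.3978, 0.2781, 0.2392]
eef_rot: [0.0, 1.0, -0.001, -0.0]
wrist_force: [1.8, -2.5, 0.4]
grip_width: 0.0002
```

Run:
```python
from h import *
from cell import get_image
s=show()
for n in("top","scene"):
    d=get_image(n); cv2.imwrite(f"pics/{n}9.png",cv2.resize(d["frame"][60:260,140:460,::-1],None,fx=2.4,fy=2.4))
    for b in rects(d): print(n,np.round(b,3).tolist())
```

```text
t 19.2 p [0.3978 0.2781 0.2392] yaw -0.002 F [ 1.83 -2.53  0.35] g 0.0001540964314613761 [ 0.46  0.21 -0.36  0.99 -0.    2.03]
top [[0.6420000195503235, -0.05900000035762787], [0.906000018119812, -0.09200000017881393], [0.8790000081062317, -0.31299999356269836], [0.6140000224113464, -0.27900001406669617]]
top [[0.8399999737739563, 0.289000004529953], [0.8399999737739563, 0.06700000166893005], [0.5920000076293945, 0.06700000166893005], [0.5920000076293945, 0.289000004529953]]
top [[0.4620000123977661, 0.3070000112056732], [0.578000009059906, 0.30399999022483826], [0.578000009059906, 0.28299999237060547], [0.4620000123977661, 0.2849999964237213]]
scene [[0.6470000147819519, -0.0560000017285347], [0.9089999794960022, -0.08799999952316284], [0.8820000290870667, -0.31299999356269836], [0.6190000176429749, -0.2809999883174896]]
scene [[0.8429999947547913, 0.28999999165534973], [0.8429999947547913, 0.06700000166893005], [0.597000002861023, 0.06700000166893005], [0.597000002861023, 0.28999999165534973]]
scene [[0.3790000081062317, 0.31299999356269836], [0.5839999914169312, 0.3070000112056732], [0.5839999914169312, 0.2849999964237213], [0.3779999911785126, 0.2919999957084656]]
```

View pics/scene9.png

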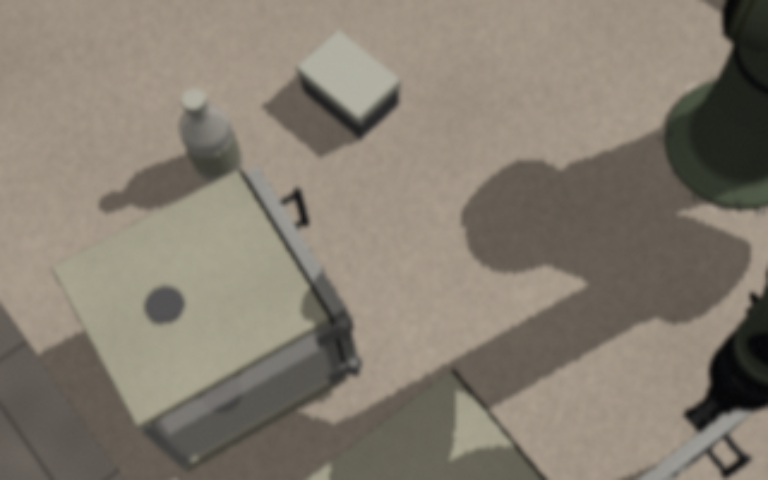

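The left door is at about 1.60, just past square. I'll add 8 mm for margin (the stop is at 1.70), then withdraw.

>>> {"fn": "servo_tool", "kwargs": {"moves": [[0,0,-0.003,0,0],[0,0,-0.006,0,0],[0,0,-0.009,0,0],[0,0,-0.009,0,0]]}}

```text
time: 19.7
ee_pos: [0.3977, 0.2868, 0.2391]
eef_rot: [-0.0, 1.0, -0.001, -0.0]
wrist_force: [-0.9, -0.2, 0.2]
grip_width: 0.0002
```

>>> {"fn": "servo_tool", "kwargs": {"moves": [[0,0,0.005,0,0],[0,0,0.02,0,0],[0,0,0.04,-0.02,0],[0,0,0.05,-0.06,0],[0,0,0.06,-0.09,0]]}}

```text
time: 20.2
ee_pos: [0.398, 0.2251, 0.331]
eef_rot: [-0.0, 1.0, -0.002, 0.0]
wrist_force: [0.6, 0.7, 0.3]
grip_width: 0.0001
```

>>> {"fn": "servo_tool", "kwargs": {"moves": [[0,-0.01,0.045,0,0],[0,-0.02,0.09,0,0],[0,-0.03,0.135,0,0],[0,-0.04,0.18,0,0],[0,-0.04,0.22,0,0]]}}

```text
time: 20.7
ee_pos: [0.3558, 0.0045, 0.3296]
eef_rot: [0.0, 1.0, -0.001, 0.001]
wrist_force: [1.0, -0.7, 0.1]
grip_width: 0.0001
```

>>> {"fn": "servo_tool", "kwargs": {"moves": [[0,-0.01,0.045,0,0],[0,-0.02,0.09,0,0],[0,-0.03,0.13,0,0],[0,-0.03,0.13,0,0],[0,-0.03,0.13,0,0]]}}

```text
time: 21.2
ee_pos: [0.3265, -0.1243, 0.3293]
eef_rot: [-0.0, 1.0, -0.003, 0.0]
wrist_force: [-0.3, 0.7, -0.0]
grip_width: 0.0
```

Run:
```python
from h import *
from cell import get_image
s=show()
for n in("top","scene"):
    d=get_image(n); cv2.imwrite(f"pics/{n}10.png",d["frame"][:,:,::-1])
    for b in rects(d): print(n,np.round(b,3).tolist())
```

```text
t 21.2 p [ 0.3265 -0.1243  0.3293] yaw -0.0061 F [-0.35  0.71 -0.02] g 2.038444816847542e-05 [-0.58 -0.11 -0.47  1.21  0.    1.  ]
top [[0.6420000195503235, -0.05900000035762787], [0.9070000052452087, -0.09099999815225601], [0.8790000081062317, -0.31299999356269836], [0.6150000095367432, -0.2800000011920929]]
top [[0.5920000076293945, 0.289000004529953], [0.8410000205039978, 0.289000004529953], [0.8410000205039978, 0.06700000166893005], [0.5920000076293945, 0.06700000166893005]]
top [[0.36800000071525574, 0.3199999928474426], [0.5789999961853027, 0.3050000071525574], [0.5770000219345093, 0.28299999237060547], [0.367000013589859, 0.2980000078678131]]
scene [[0.6470000147819519, -0.0560000017285347], [0.9089999794960022, -0.08900000154972076], [0.8809999823570251, -0.31200000643730164], [0.6190000176429749, -0.27900001406669617]]
scene [[0.8429999947547913, 0.28999999165534973], [0.8429999947547913, 0.06700000166893005], [0.597000002861023, 0.06700000166893005], [0.597000002861023, 0.28999999165534973]]
scene [[0.3709999918937683, 0.3230000138282776], [0.5849999785423279, 0.3050000071525574], [0.5830000042915344, 0.2849999964237213], [0.36899998784065247, 0.30300000309944153]]
```

View pics/top10.png

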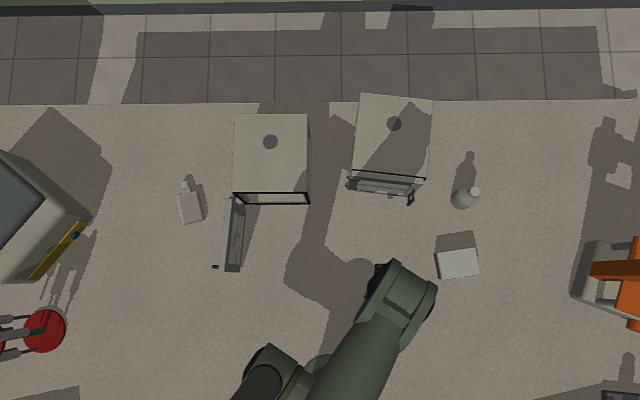

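View pics/scene10.png

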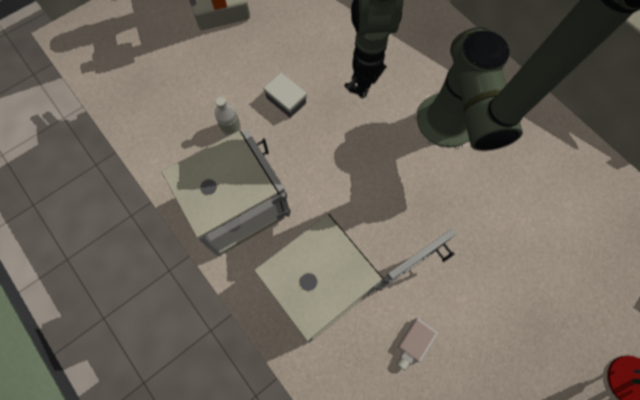

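The left door stands at about 1.65 and the right looks shut. The bottle (465,197), flask (190,207) and tip box (457,263) haven't moved. I'll do one finer check of the right door's angle before handing in.

Run:
```python
from h import *
from cell import get_image
for n in("top","scene"):
    d=get_image(n); w=cloud(d)
    m=(w[...,2]>.235)&(w[...,2]<.262)&(w[...,0]>.58)&(w[...,1]<-.04)&(w[...,1]>-.33)
    q=w[m]-[.657,-.0525,0];c,s=np.cos(.122),np.sin(.122)
    X=c*q[:,0]-s*q[:,1];Y=s*q[:,0]+c*q[:,1]
    yy=np.arange(-.195,-.02,.01)
    def slope(f): 
        e=[f(X[abs(Y-y)<.006]) for y in yy]; return np.polyfit(yy,e,1)
    print(n,"front",slope(np.min),"back",slope(np.max))
    o=np.load(n+"0.npz"); 
    for nm,(u,v) in dict(bottle=(466,197),flask=(190,207),tip=(457,263)).items():
        if n=="top": print(nm,np.round(w[v,u]-cloud(o)[v,u],4), np.abs(d["frame"][v-25:v+25,u-25:u+25].astype(int)-o["frame"][v-25:v+25,u-25:u+25]).mean().round(2))
show()
```

```text
top front [ 0.00441962 -0.01213572] back [0.00612774 0.24942423]
bottle [ 0.0001 -0.0001 -0.0004] 3.05
flask [ 0.0001  0.0001 -0.0005] 1.84
tip [ 0.     -0.0001 -0.0003] 2.88
scene front [ 0.00584218 -0.00791064] back [0.00359276 0.25265333]
t 21.4 p [ 0.3274 -0.1222  0.3293] yaw 0.0005 F [-0.64 -0.33  0.64] g 6.764716540569036e-05 [-0.57 -0.11 -0.47  1.21  0.    1.  ]
```

The right door's front is parallel to the cabinet's back edge within 0.003 rad, so it is shut, and the bystanders haven't moved. Handing in.

```bash
python3 -c "
from cell import arm
print(arm.finish_job())"
```

```text
the job is handed in; nothing more can be done
None
```

The job is done and handed in at 21.4 s: the right door is fully shut, and the left one, which binds, stands open past square.

- **Right door (sound):** it moved with no force I could tell from sensor noise, all the way to a firm stop, where I stopped pushing at about 11 N. Its front edge is parallel to the cabinet's back edge within about 0.003 rad.
- **Left door (binds):** it dragged at 2–3 N and jammed at about 0.3 rad. I stopped when the force reached about 8 N. I then pushed it from the inside round to about 1.65 rad, short of its 1.70 stop.
- **Bottle, flask and tip box:** depth readings on each changed by less than 1 mm from the start.
- **Arm:** it was clear of everything at hand-in, with only sensor noise on the wrist.

None of my checks failed. The two cameras differ by about 4 mm in absolute position, which does not affect the door angles.

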